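# Reassemble a survey receiver

### The arm

A 7-joint arm with a two-finger parallel gripper is mounted at the origin on the work surface. World frame = base frame: x ahead of the robot, y to its left, z up, the work surface at z = 0. Lengths are in mm, angles in rad, forces in N, time in s.
With the tool pointing down it reaches from about 350 to 900 mm from the base axis. Payload 7.2 kg.
Tool frame: the origin (TCP) lies midway between the tips of the shut fingers; the grasp point (between the pads) lies 19 mm behind it; z points along the fingers, y is the direction in which the jaws open and shut (so a half turn about z gives the same grasp; the last joint's range is limited). The gripper opens to 88 mm and grips with 3 to 60 N. Pads are 20 mm wide; open, the fingers measure 115 mm over their backs; the gripper's body (75 mm by 178 mm) begins 61 mm behind the grasp point.
Start: joints at [1.264, 0.411, -0.013, 1.596, 0.006, 1.134, -0.082], TCP at [147.823, -607.27, 222.653] pointing down, gripper open.
Joint ranges: [-2.95, 2.95], [-0.29, 1.99], [-1.47, 1.44], [0.14, 2.54], [-1.03, 4.17], [0.13, 1.85], [-2.86, 2.86]. Speed limits (rad/s): [2.39, 2.39, 3.01, 3.01, 3.14, 3.14, 3.14].

### API

Orientations are given as a unit quaternion [w, x, y, z].
In Python, from station import bot, imaging, ticket, spotter gives the robot as it stands. The module is installed in compiled form; this text tells all that it offers.
- The arm moves only by the shell command python3 -m creep 'ROWS' [FORCE]. ROWS is JSON, a list that holds one entry, the list of rows, each a list of 7 numbers: the shift along the world's x, y, z in units of 50 mm (1.0 is 50 mm), then the turn, a rotation vector about the world's x, y, z in units of 8 degrees (1.0 is 8 degrees), then the finger opening in mm, from 0 to 87.8. In form: [[[tx, ty, tz, rx, ry, rz, claw], ...]]. A call has 1 to 12 rows; each row is the pose to reach, as a shift and turn from the pose measured when the call began; what a row does not reach only later rows make up. A row lasts 1/10 s, in which the tool goes at most 50 mm and 8.59 degrees, less where a joint would pass 70% of its speed; a pose out of reach is approached as far as the arm can. A call with a gripper value outside its range is refused whole. The fingers move at their own pace and stop on an object; FORCE is the grip in N (left out, the last holds). Time passes only in rows, so rows that repeat a pose let the fingers close. It gives the time, the measured TCP pose, the force and the opening at its end, in the units of the state.
- bot.state(): the state, without advancing time (a new reading comes with each control period).
- imaging.snapshot(name): name is "side" or "top" or "wrist"; returns a dict with "image" (480x640x3 uint8, red, green, blue), "mtx" (3x3 intrinsics, pixels), "R" (3x3) and "t" (3): a world point X has camera coordinates R X + t. Camera axes: x right, y down, z forward; pixel columns grow to the right and rows downward; lengths in mm; the calibration is good to about 2 mm. The wrist camera is an equidistant fisheye: a pixel r from the principal point sees the ray r / f radians off the axis. A picture is of the moment at which its call begins. There is no depth.
- ticket.hand_in(): hands the job in, once; it reports no verdict.
Trained networks look in a picture, given as the dict that the camera call returned (one of the last four; its "shot" number tells which), for a name from the list of things; names that differ only in an ending like _2 or _b are one class to them, and where a whole thing is asked for, a point or a joint stands for the part that bears it (a point fixed in the world has none). Each returns a list of dicts, best first, with "confidence" (0 to 1); they miss things now and then, are a little off and sometimes report something else, mostly with a low value. They report only what shows in the picture. A call takes as long as a camera call. They do not tell look-alikes from the thing itself.
- spotter.spot_in(picture, name): "xy" ([column, row] in pixels, amid what is visible of it).
The state is a dict: "time_s": time; "q": joint angles; "qvel": joint speeds; "effort": joint torques, N m; "tool_pos": TCP position; "ee_rot": TCP orientation; "force": force on the tool from outside, world axes, zero at the start; "wrist_torque": the same for the moment, N m; "width": finger opening in mm.
Only numpy, scipy, OpenCV 4.12 (cv2) and the standard library are available. Lean on these libraries where they do the work, as an engineer would, in place of code of your own. Each camera call takes 0.05 s, during which the arm holds its last target. There are 200 camera calls.

### The job

Put the receiver back together in the black lower shell: first lay the black battery in the longer bay and the small silver radio module in the shorter bay, then lay the green circuit board centrally across the tops of both, lengthways along the shell, and last set the green cover over everything so that it sits squarely all round on the shell. Let go of each part before taking the next layer, set the parts down gently rather than dropping them, and leave the red tribrach, the red probe and the steel dish where they are.

Things in the scene. Friction and masses are not known exactly. Their poses are not given: they have to be found in the camera images.
- shell: the receiver's black lower shell, fixed on a low red fixture plate: a flat plate 116 (x) by 184 (y) mm; origin on the table under its centre, z up; its top face is 14 mm above the table. Grey ribs 4 mm thick stand 5 mm above that face and enclose two bays, both 60 mm in x: the longer (battery) bay is 74 mm in y, centred at x 0, y +24 mm; the shorter (radio) bay is 44 mm in y, centred at x 0, y -39 mm. It does not move; it may lie at any yaw.
- battery: loose black block, 46 (x) by 60 (y) by 18 (z) mm, 0.13 kg; origin at the centre of its underside, z up. It goes in the longer bay with its y axis along the shell's y axis, either way round.
- radio: loose silver block with rows of dark dots on top, 46 (x) by 30 (y) by 18 (z) mm, 0.07 kg; origin at the centre of its underside, z up. It goes in the shorter bay with its y axis along the shell's y axis, either way round.
- board: loose green circuit board, 56 (x) by 124 (y) by 3 mm, 0.09 kg, with a silver dotted metal box 36 (x) by 50 (y) by 14 (z) mm at its centre, standing from 3 to 17 mm above the underside, by which it can be gripped across x (dark chips beside it are only 3 mm high); origin at the centre of its underside, z up. It rests on the tops of battery and radio (32 mm above the table), centred over the shell, its y axis along the shell's, either way round.
- cover: loose light-green cover, a hollow box open below, 104 (x) by 172 (y) by 44 (z) mm outside, walls 4 mm and inside height 40 mm, 0.22 kg; on top at its centre a black grip block 40 (x) by 90 (y) by 20 (z) mm, from 44 to 64 mm above the lower edge; origin at the centre of the lower edge's plane, z up. It goes over battery, radio and board, its lower edge on the shell's top face, centred, its y axis along the shell's, either way round.
- tribrach: bystander: red and black instrument foot with three knobs, about 125 mm across, 58 mm high, 0.9 kg, loose; origin at the centre of its underside. Leave it.
- probe: bystander: red pen-like probe lying on the table, about 140 mm long (x), 11 mm thick, loose; origin under the middle of its handle. Leave it.
- dish: bystander: small round steel dish, 54 mm across, 16 mm high, loose; origin at the centre of its underside. Leave it.
There are look-alikes about, which are no part of the job. Of the things that look like the radio, take the one that is farthest to the robot's right at the start. There is more than one size of the cover; the one meant has the size given above.

How it is judged:
By the outcome, as a careful person would: the job done as asked, in the order asked, and still so for the second after the job is handed in, with the robot touching nothing.
It also fails if it takes over 131 s, if anything falls off the work surface, if the arm or the gripper's body presses on something with over 40 N, if the wrist force passes 120 N, or if a joint passes its speed limit or range.

## Working session

There is one attempt and no reset: what is moved stays moved. The work goes in short steps, Python scripts to look and compute and a shell command to move; the robot and the scene stay as the last step left them, time stands still between calls to the robot, and variables do not carry over. Pictures are saved under pics/ and viewed, about 12 in all and at most 16, crops included, and the job is handed in when it is done.

```bash
mkdir -p pics
cat > h.py <<'E'
import numpy as np, cv2
from station import bot, imaging, ticket, spotter
def ray(p,uv):
    K=p["mtx"];K=np.array(K);R=np.array(p["R"]);t=np.array(p["t"])
    x=(uv[0]-K[0,2])/K[0,0];y=(uv[1]-K[1,2])/K[1,1]
    d=R.T@np.array([x,y,1.]);return -R.T@t,d
def at(p,uv,z):
    c,d=ray(p,uv);return (c+d*(z-c[2])/d[2])[:2]
def proj(p,X):
    c=np.array(p["R"])@np.array(X,float)+np.array(p["t"]);q=np.array(p["mtx"])@c;return q[:2]/q[2]
def save(p,n,crop=None,s=1):
    im=np.array(p["image"])[:,:,::-1]
    if crop: a,b,c,d=crop; im=im[b:d,a:c]
    cv2.imwrite("pics/"+n+".png",cv2.resize(im,None,fx=s,fy=s,interpolation=cv2.INTER_CUBIC))
E
python3 - <<'E'
from h import *
for n in("top","side"):
    p=imaging.snapshot(n);save(p,n+"0")
    print(n,np.round(-np.array(p["R"]).T@np.array(p["t"])))
    for k in["shell","battery","radio","board","cover","tribrach","probe","dish"]:
        print(k,[(np.round(d["xy"]).tolist(),round(d["confidence"],2),at(p,d["xy"],15).round().tolist()) for d in spotter.spot_in(p,k)])
print(bot.state())
E
```

```text
top [ 322.   82. 1091.]
shell [([230.0, 177.0], 0.76, [603.0, 275.0])]
battery [([346.0, 137.0], 0.88, [700.0, 3.0])]
radio [([148.0, 282.0], 0.81, [359.0, 456.0]), ([228.0, 255.0], 0.77, [419.0, 278.0]), ([187.0, 278.0], 0.58, [367.0, 368.0])]
board [([457.0, 270.0], 0.84, [385.0, -247.0])]
cover [([343.0, 220.0], 0.62, [499.0, 13.0]), ([247.0, 332.0], 0.57, [245.0, 230.0])]
tribrach [([470.0, 183.0], 0.73, [590.0, -288.0])]
probe [([286.0, 203.0], 0.59, [541.0, 146.0]), ([472.0, 180.0], 0.51, [597.0, -291.0])]
dish [([404.0, 170.0], 0.72, [619.0, -131.0])]
side [272. 877. 620.]
shell [([226.0, 308.0], 0.84, [598.0, 295.0])]
battery [([242.0, 210.0], 0.76, [690.0, 6.0]), ([401.0, 175.0], 0.39, [390.0, -238.0])]
radio [([357.0, 369.0], 0.92, [361.0, 362.0]), ([350.0, 424.0], 0.9, [349.0, 455.0]), ([339.0, 324.0], 0.73, [410.0, 279.0])]
board [([402.0, 175.0], 0.63, [387.0, -240.0])]
cover [([446.0, 320.0], 0.76, [245.0, 224.0])]
tribrach [([327.0, 150.0], 0.63, [592.0, -317.0])]
probe [([285.0, 260.0], 0.7, [546.0, 145.0])]
dish [([294.0, 184.0], 0.77, [619.0, -128.0])]
{'time_s': 0.9, 'q': array([ 1.26380725,  0.41110138, -0.01270808,  1.59617995,  0.00560876,
        1.13424108, -0.08217676]), 'qvel': array([-0.00054955,  0.00194604,  0.00107088,  0.00100911, -0.00062328,
        0.00026099,  0.0015658 ]), 'effort': array([ 7.59923819e-05, -5.87711227e+01,  6.40810635e-01, -2.91385084e+01,
       -5.38821425e-02,  1.06109219e-02,  2.54980199e-05]), 'tool_pos': array([ 147.83077721, -607.30147861,  222.66080781]), 'ee_rot': array([5.23159255e-05, 9.92878338e-01, 1.19132712e-01, 8.28936646e-06]), 'force': array([0.16678594, 0.91832934, 0.02016991]), 'wrist_torque': array([-0.01901096, -0.00028663, -0.01764009]), 'width': 87.81578229867074}
```

View pics/top0.png

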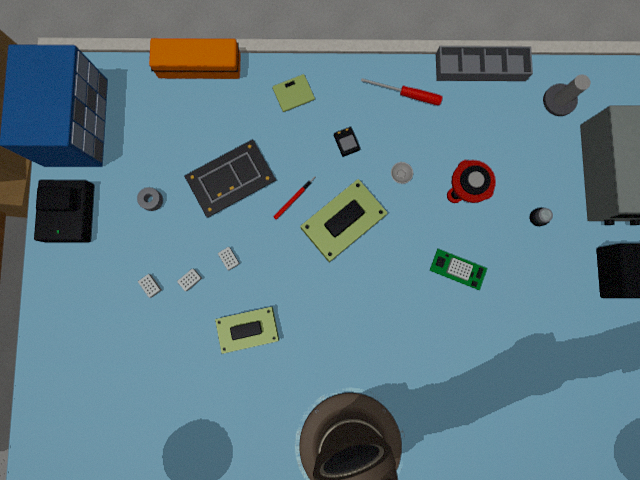

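View pics/side0.png

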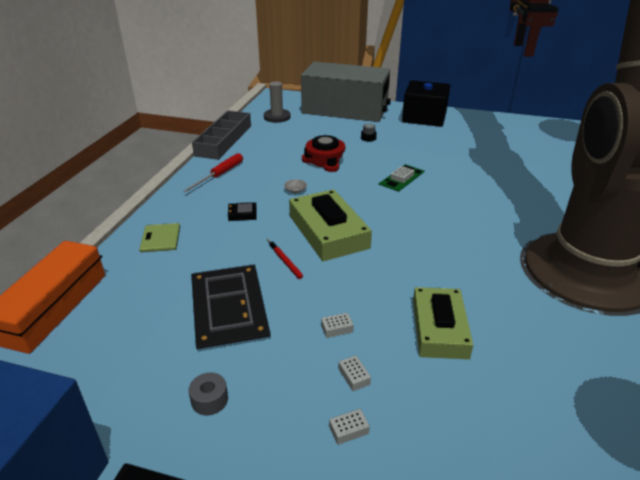

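The top view shows three radio look-alikes at (229,258), (190,279) and (148,285). The robot's right is -y, which is image right, so the one at (229,258) fits. There are two covers, at (345,220) large and (247,330) small, which I'll settle by measuring.

```bash
cat >> h.py <<'E'
from scipy.optimize import minimize
from scipy.spatial.transform import Rotation as Rot
def mask_at(p,uv,grow=3):
    hsv=cv2.cvtColor(np.array(p["image"]),cv2.COLOR_RGB2HSV)
    m=(~((hsv[...,0]>88)&(hsv[...,0]<118)&(hsv[...,1]>70))).astype(np.uint8)
    m=cv2.morphologyEx(m,cv2.MORPH_CLOSE,np.ones((grow,grow)))
    n,l,st,c=cv2.connectedComponentsWithStats(m)
    ys,xs=np.nonzero(l);i=np.argmin((xs-uv[0])**2+(ys-uv[1])**2)
    m=(l==l[ys[i],xs[i]]).astype(np.uint8)
    cs,_=cv2.findContours(m,cv2.RETR_EXTERNAL,cv2.CHAIN_APPROX_NONE)
    return cv2.drawContours(m.copy(),cs,-1,1,-1)
def corners(x,y,a,dims):
    c,s=np.cos(a),np.sin(a);P=[]
    for (sx,sy,z0,z1) in dims:
        for u in(-.5,.5):
            for v in(-.5,.5):
                for z in(z0,z1): P.append([x+c*u*sx-s*v*sy,y+s*u*sx+c*v*sy,z])
    return np.array(P)
def fit(ps,ms,dims,x,y):
    S=4
    big=[cv2.resize(m,None,fx=S,fy=S,interpolation=cv2.INTER_LINEAR if 0 else cv2.INTER_NEAREST) for m in ms]
    def cost(v):
        t=0
        for p,m in zip(ps,big):
            r=np.zeros_like(m)
            for d in dims:
                q=np.array([proj(p,X) for X in corners(*v,[d])])
                h=cv2.convexHull(np.round((q+.5)*S*16).astype(np.int32))
                cv2.fillConvexPoly(r,h,1,shift=4)
            t+=1-(r&m).sum()/max(1,(r|m).sum())
        return t
    best=min(((cost((x,y,a)),a) for a in np.arange(0,np.pi,np.pi/12)))
    o=minimize(cost,[x,y,best[1]],method="Nelder-Mead",options=dict(initial_simplex=[[x,y,best[1]],[x+8,y,best[1]],[x,y+8,best[1]],[x,y,best[1]+.2]],xatol=.05,fatol=1e-5))
    return o.x,o.fun
D=dict(shell=[(116,184,0,14)],battery=[(46,60,0,18)],radio=[(46,30,0,18)],board=[(56,124,0,3),(36,50,3,17)],cover=[(104,172,0,44),(40,90,44,64)])
E
python3 - <<'E'
from h import *
t=imaging.snapshot("top");s=imaging.snapshot("side")
L=dict(shell=[(230,177),(226,308),603,275],battery=[(346,140),(242,210),700,3],radio=[(229,258),(339,324),415,278],board=[(457,270),(402,175),385,-247],cover=[(343,235),(330,240),499,13],cover2=[(247,345),(446,340),245,227])
for k,(a,b,x,y) in L.items():
    d=D[k.rstrip("2")];ms=[mask_at(t,a),mask_at(s,b)]
    for nm,pp,mm in(("top",[t],ms[:1]),("side",[s],ms[1:]),("both",[t,s],ms)):
        v,f=fit(pp,mm,d,x,y);print(k,nm,v.round(3),round(f,3),[int(m.sum()) for m in mm])
c=lambda p,a,b,c,d:cv2.resize(np.array(p["image"])[b:d,a:c,::-1],(400,300),interpolation=cv2.INTER_CUBIC)
cv2.imwrite("pics/c1.png",np.vstack([np.hstack([c(t,170,130,290,220),c(s,170,250,290,340)]),np.hstack([c(t,200,230,280,290),c(t,280,120,400,210)])]))
E
```

```text
shell top [6.03258e+02 2.77163e+02 5.00000e-01] 0.067 [3691]
shell side [6.08719e+02 2.67748e+02 5.12000e-01] 0.1 [4971]
shell both [6.03637e+02 2.76533e+02 5.05000e-01] 0.191 [3691, 4971]
battery top [692.877   3.729   1.916] 0.175 [456]
battery side [696.767  -4.306   1.991] 0.276 [389]
battery both [693.236   2.279   1.986] 0.467 [456, 389]
radio top [413.266 277.649   0.557] 0.058 [294]
radio side [413.699 275.609   0.528] 0.057 [617]
radio both [413.273 277.058   0.537] 0.151 [294, 617]
board top [ 387.996 -254.365    2.752] 0.033 [1290]
board side [ 390.056 -256.219    2.775] 0.064 [617]
board both [ 388.503 -254.871    2.76 ] 0.129 [1290, 617]
cover top [498.779  13.19    0.691] 0.016 [3607]
cover side [499.659  11.776   0.69 ] 0.015 [3952]
cover both [499.117  12.731   0.692] 0.036 [3607, 3952]
cover2 top [2.69317e+02 2.08982e+02 2.03000e-01] 0.447 [2149]
cover2 side [2.58634e+02 2.09187e+02 5.80000e-02] 0.401 [3730]
cover2 both [2.59925e+02 2.10395e+02 6.10000e-02] 0.85 [2149, 3730]
```

View pics/c1.png

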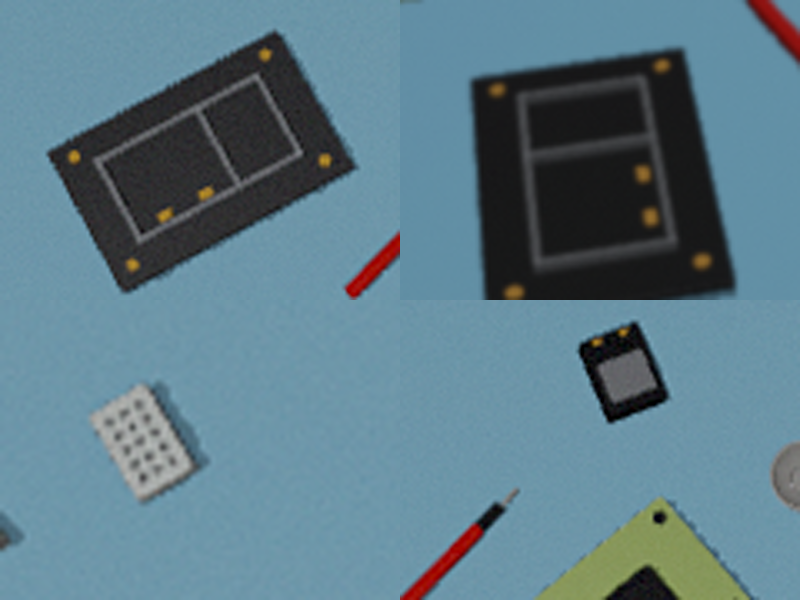

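Crops: the shell's longer bay is at the lower left in the top view, so shell +y points that way and yaw is about 0.505. The silver block at (229,258) is a plain dotted block of the right size. The large cover at (345,220) fits 104x172 closely (IoU error 0.016 per view) and the small one doesn't (0.4 or more). Next I refine the dark parts' masks.

```bash
sed -i 's/&(hsv\[...,1\]>70)))/\&(hsv[...,1]>70)\&(hsv[...,2]>75)))/' h.py
python3 - <<'E'
from h import *
t=imaging.snapshot("top");s=imaging.snapshot("side")
L=dict(shell=[(230,177),(226,308),603,275],battery=[(346,140),(242,210),700,3])
for k,(a,b,x,y) in L.items():
    d=D[k];ms=[mask_at(t,a),mask_at(s,b)]
    for nm,pp,mm in(("top",[t],ms[:1]),("side",[s],ms[1:]),("both",[t,s],ms)):
        v,f=fit(pp,mm,d,x,y);print(k,nm,v.round(3),round(f,3),[int(m.sum()) for m in mm])
E
```

```text
shell top [6.02312e+02 2.77021e+02 5.07000e-01] 0.051 [3761]
shell side [6.07450e+02 2.69929e+02 5.13000e-01] 0.068 [5183]
shell both [6.03494e+02 2.77081e+02 5.06000e-01] 0.136 [3761, 5183]
battery top [690.832   2.336   1.937] 0.101 [498]
battery side [694.458   0.908   1.986] 0.132 [472]
battery both [692.553   3.47    1.968] 0.246 [498, 472]
```

```bash
python3 -m creep '[[[10.8,12.15,0,0,0,1,87],[10.8,12.15,0,0,0,1,87],[10.8,12.15,0,0,0,1,87],[10.8,12.15,0,0,0,1,87],[10.8,12.15,0,0,0,1,87],[10.8,12.15,0,0,0,1,87],[10.8,12.15,0,0,0,1,87],[10.8,12.15,0,0,0,1,87],[10.8,12.15,0,0,0,1,87],[10.8,12.15,0,0,0,1,87],[10.8,12.15,0,0,0,1,87],[10.8,12.15,0,0,0,1,87]]]' 20
```

```text
time_s: 2.3
tool_pos: [547.6, -157.3, 223.0]
ee_rot: [0.0, 0.982, 0.188, 0.0]
force: [1.5, -0.4, 0.2]
width: 87.2
```

```bash
python3 -m creep '[[[2.89,3.2,-1.2,0,0,0,87],[2.89,3.2,-1.2,0,0,0,87],[2.89,3.2,-1.2,0,0,0,87],[2.89,3.2,-1.2,0,0,0,87],[2.89,3.2,-1.2,0,0,0,87],[2.89,3.2,-1.2,0,0,0,87],[2.89,3.2,-1.2,0,0,0,87],[2.89,3.2,-1.2,0,0,0,87]]]'
cat >> h.py <<'E'
def wproj(p,X):
    c=np.array(p["R"])@np.array(X,float)+np.array(p["t"]);K=np.array(p["mtx"])
    r=np.hypot(c[0],c[1]);th=np.arctan2(r,c[2]);return np.array([K[0,0]*th*c[0]/r+K[0,2],K[1,1]*th*c[1]/r+K[1,2]])
def und(p,S=1.0,f=None):
    "undistort fisheye to pinhole picture dict with the same frame"
    K=np.array(p["mtx"]);K2=K.copy();K2[0,0]=K2[1,1]=f or K[0,0]*S
    im=cv2.fisheye.undistortImage(np.array(p["image"]),K,np.zeros(4),Knew=K2)
    return dict(image=im,mtx=K2,R=p["R"],t=p["t"])
def overlay(p,dims,x,y,a):
    im=np.array(p["image"]).copy()
    for d in dims:
        C=corners(x,y,a,[d]);q=[proj(p,X) for X in C]
        for i in range(8):
            for b in(1,2,4):
                j=i^b
                if j>i: cv2.line(im,tuple(int(v*8) for v in q[i]),tuple(int(v*8) for v in q[j]),(255,0,255),1,cv2.LINE_AA,3)
    return dict(p,image=im)
E
python3 - <<'E'
from h import *
w=imaging.snapshot("wrist");print(np.array(w["mtx"]).round(1).tolist())
print((-np.array(w["R"]).T@np.array(w["t"])).round())
d=spotter.spot_in(w,"battery");print(d)
u=und(w,1.0)
save(overlay(u,D["battery"],692,2.5,1.955),"w1")
E
```

```text
time_s: 3.1
tool_pos: [691.8, 0.9, 163.3]
ee_rot: [0.001, 0.982, 0.187, 0.0]
force: [0.7, 0.4, -0.5]
width: 87.4
[[371.6, 0.0, 324.0], [0.0, 371.6, 241.2], [0.0, 0.0, 1.0]]
[767.  31. 325.]
[{'xy': [321.8, 223.2], 'confidence': 0.69}]
```

View pics/w1.png

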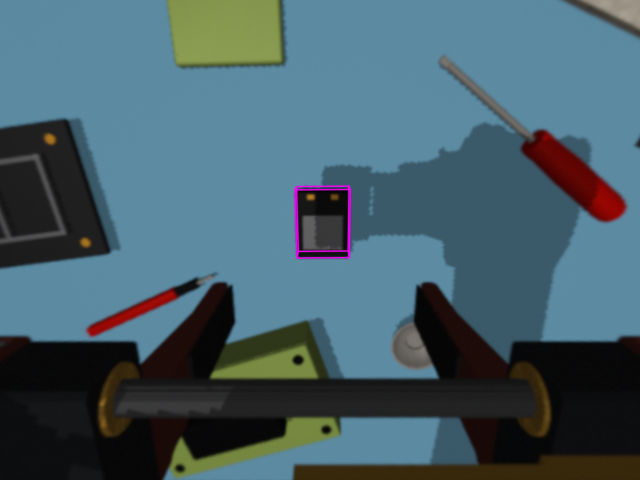

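The overlay matches the battery at (322,222) in the wrist view to about a pixel. I'll descend and grip.

```bash
python3 -m creep '[[[0,0.03,-1,0,0,0,87],[0,0.03,-2,0,0,0,87],[0,0.03,-2.8,0,0,0,87],[0,0.03,-3.1,0,0,0,87],[0,0.03,-3.1,0,0,0,87],[0,0.03,-3.1,0,0,0,40],[0,0.03,-3.1,0,0,0,40],[0,0.03,-3.1,0,0,0,40],[0,0.03,-3.1,0,0,0,40],[0,0.03,-3.1,0,0,0,40],[0,0.03,-3.1,0,0,0,40],[0,0.03,-3.1,0,0,0,40]]]' 20
```

```text
time_s: 4.4
tool_pos: [692.1, 2.3, 9.3]
ee_rot: [0.001, 0.982, 0.187, 0.001]
force: [-1.6, 0.1, 4.0]
width: 45.5
```

```bash
python3 -m creep '[[[0,0,1,0,0,0,40],[0,0,2,0,0,0.5,40],[0,0,3,0,0,1.5,40],[-0.3,1,3.5,0,0,2.5,40],[-0.7,2,3.8,0,0,3.5,40],[-1,3,3.8,0,0,4.5,40],[-1.3,4,3.8,0,0,5.5,40],[-1.6,5,3.8,0,0,6.5,40],[-2.01,5.9,3.8,0,0,7.5,40],[-2.01,5.9,3.8,0,0,8.5,40],[-2.01,5.9,3.8,0,0,9.5,40],[-2.01,5.9,3.8,0,0,10.5,40]]]'
```

```text
time_s: 5.6
tool_pos: [590.7, 298.5, 198.8]
ee_rot: [-0.0, 0.602, 0.799, 0.001]
force: [0.4, -0.8, -2.0]
width: 45.7
```

Run:
```python
from h import *
s=bot.state();print(s["tool_pos"].round(1),s["width"],(Rot.from_quat(np.roll(s["ee_rot"],-1)).as_matrix()).round(3).tolist(),s["force"].round(1))
w=imaging.snapshot("wrist");u=und(w,.8)
save(overlay(u,[(116,184,0,14),(60,74+44+4,14,14)],603.3,276.5,.507),"w2")
```

```text
[590.7 298.5 198.8] 45.70061270821159 [[-0.276, 0.961, 0.001], [0.961, 0.276, 0.001], [0.001, 0.001, -1.0]] [ 0.4 -0.8 -2. ]
```

View pics/w2.png

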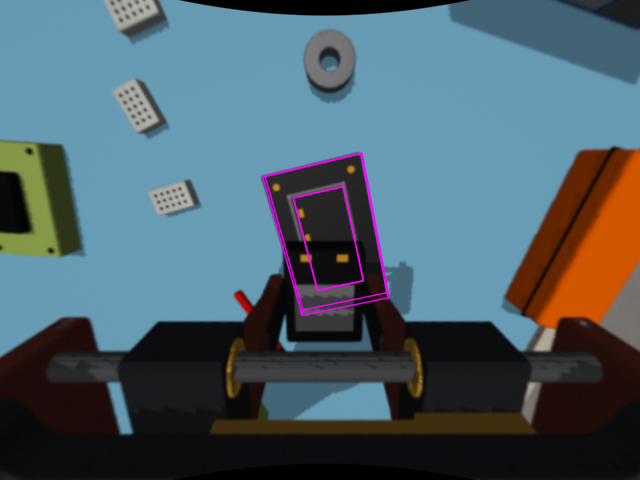

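```bash
python3 -m creep '[[[0.02,-0.02,0,0,0,1,40],[0.02,-0.02,-1,0,0,1.63,40],[0.02,-0.02,-2,0,0,1.63,40],[0.02,-0.02,-2.8,0,0,1.63,40],[0.02,-0.02,-3.2,0,0,1.63,40],[0.02,-0.02,-3.35,0,0,1.63,40],[0.02,-0.02,-3.45,0,0,1.63,40],[0.02,-0.02,-3.48,0,0,1.63,40],[0.02,-0.02,-3.5,0,0,1.63,40],[0.02,-0.02,-3.5,0,0,1.63,40]]]'
```

```text
time_s: 6.65
tool_pos: [592.8, 296.9, 24.8]
ee_rot: [0.0, 0.505, 0.863, 0.001]
force: [0.6, -0.6, -1.8]
width: 45.9
```

```bash
python3 -m creep '[[[-0.02,0.01,-0.02,0,0,0,40],[-0.02,0.01,-0.04,0,0,0,40],[-0.02,0.01,-0.05,0,0,0,40],[-0.02,0.01,-0.05,0,0,0,40]]]'
```

```text
time_s: 7.05
tool_pos: [592.0, 297.7, 23.2]
ee_rot: [0.001, 0.505, 0.863, 0.002]
force: [-0.6, -1.1, 4.9]
width: 45.9
```

Contact (+5 N). I'll release slowly, then retract.

```bash
python3 -m creep '[[[0,0,0,0,0,0,50],[0,0,0,0,0,0,56],[0,0,0,0,0,0,64],[0,0,0,0,0,0,64],[0,0,0.3,0,0,0,64],[0,0,1,0,0,0,64],[0,0,2,0,0,0,80],[0,0,3,0,0,0,87],[-1,-0.1,3,0,0,0,87],[-2,-0.2,3,0,0,0,87],[-3,-0.3,3,0,0,0,87],[-3.6,-0.4,3,0,0,0.17,87]]]'
python3 - <<'E'
from h import *
s=bot.state();print(s["tool_pos"].round(1),s["ee_rot"].round(3))
w=imaging.snapshot("wrist");u=und(w,.8)
u=overlay(overlay(u,D["radio"],413.3,277.2,.537),[(116,184,0,14),(60,122,14,14)],603.3,276.5,.507);save(u,"w3")
E
```

```text
time_s: 8.25
tool_pos: [408.5, 277.7, 174.2]
ee_rot: [0.001, 0.493, 0.87, 0.001]
force: [0.0, -0.1, 0.4]
width: 87.5
[408.5 277.7 174.2] [0.001 0.493 0.87  0.001]
```

View pics/w3.png

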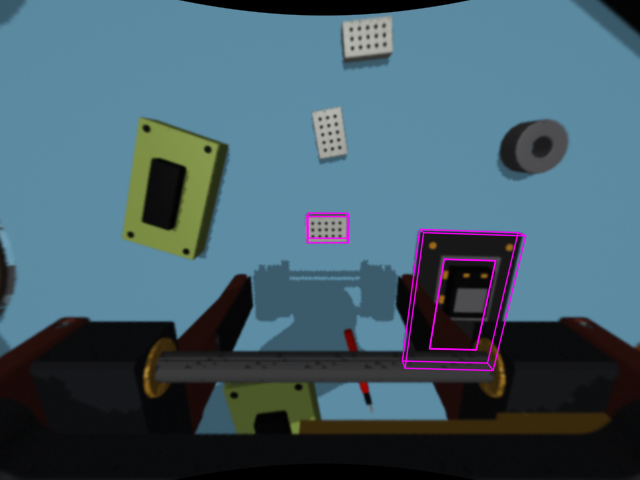

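```bash
python3 -m creep '[[[0.1,-0.01,-1,0,0,0,87],[0.1,-0.01,-2,0,0,0,80],[0.1,-0.01,-3,0,0,0,80],[0.1,-0.01,-3.32,0,0,0,80],[0.1,-0.01,-3.32,0,0,0,80],[0.1,-0.01,-3.32,0,0,0,40],[0.1,-0.01,-3.32,0,0,0,40],[0.1,-0.01,-3.32,0,0,0,40],[0.1,-0.01,-3.32,0,0,0,40],[0.1,-0.01,-3.32,0,0,0,40],[0.1,-0.01,-3.32,0,0,0,40],[0.1,-0.01,-3.32,0,0,0,40]]]' 20
```

```text
time_s: 9.5
tool_pos: [410.4, 277.0, 8.9]
ee_rot: [0.002, 0.491, 0.871, 0.001]
force: [-0.5, -1.5, 8.1]
width: 45.9
```

```bash
python3 -m creep '[[[0,0,0.5,0,0,0,40],[0,0,1.5,0,0,0,40],[0,0,2.5,0,0,0,40],[1,-0.2,3,0,0,-0.26,40],[2,-0.4,3,0,0,-0.26,40],[3,-0.6,3,0,0,-0.26,40],[4,-0.69,3,0,0,-0.26,40],[4.24,-0.69,3,0,0,-0.26,40],[4.24,-0.69,3,0,0,-0.26,40]]]'
python3 - <<'E'
from h import *
s=bot.state();print(s["tool_pos"].round(1),s["ee_rot"].round(3),s["width"],s["force"].round(1))
w=imaging.snapshot("wrist");u=und(w,1.0)
u=overlay(u,[(116,184,0,14),(60,122,14,14)],603.3,276.5,.507)
u=overlay(u,[(46,30,s["tool_pos"][2]-9,s["tool_pos"][2]+9)],*s["tool_pos"][:2],.507);save(u,"w4")
E
```

```text
time_s: 10.4
tool_pos: [625.0, 240.7, 157.8]
ee_rot: [0.002, 0.508, 0.861, 0.0]
force: [-0.4, 0.7, -0.5]
width: 45.6
[625.  240.7 157.8] [0.002 0.508 0.861 0.   ] 45.611661486078596 [-0.4  0.7 -0.5]
```

View pics/w4.png

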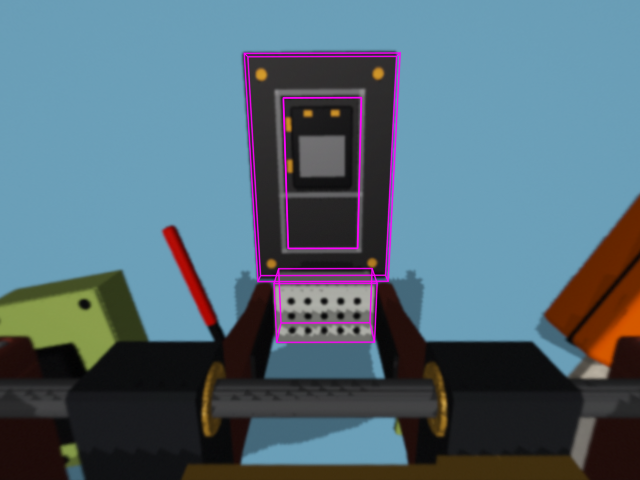

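```bash
python3 -m creep '[[[-0.05,0.03,-1,0,0,0,40],[-0.05,0.03,-2,0,0,0,40],[-0.05,0.03,-2.4,0,0,0,40],[-0.05,0.03,-2.55,0,0,0,40],[-0.05,0.03,-2.62,0,0,0,40],[-0.05,0.03,-2.66,0,0,0,40],[-0.05,0.03,-2.68,0,0,0,40],[-0.05,0.03,-2.7,0,0,0,40],[-0.05,0.03,-2.7,0,0,0,40]]]'
```

```text
time_s: 11.35
tool_pos: [620.7, 243.5, 23.8]
ee_rot: [0.001, 0.508, 0.862, 0.001]
force: [-0.9, 0.7, 0.2]
width: 46.0
```

```bash
python3 -m creep '[[[0.02,-0.02,-0.02,0,0,0,40],[0.02,-0.02,-0.03,0,0,0,40],[0.02,-0.02,-0.03,0,0,0,40]]]'
```

```text
time_s: 11.65
tool_pos: [622.1, 242.4, 23.0]
ee_rot: [0.002, 0.508, 0.862, 0.001]
force: [-0.2, -1.2, 5.5]
width: 45.8
```

```bash
python3 -m creep '[[[0,0,0,0,0,0,50],[0,0,0,0,0,0,56],[0,0,0,0,0,0,64],[0,0,0,0,0,0,64],[0,0,0.3,0,0,0,64],[0,0,1,0,0,0,64],[0,0,2,0,0,0,80],[0,0,3,0,0,0,87],[-0.4,-1,3,0,0,-1,87],[-0.9,-2,3,0,0,-2,87],[-1.4,-3,3,0,0,-3,87],[-1.8,-4,3,0,0,-4,87]]]'
python3 -m creep '[[[-1,-2,0,0,0,-1,87],[-2,-4,0,0,0,-2,87],[-2.5,-5,0,0,0,-2.4,87],[-2.9,-5.9,0,0,0,-2.4,87],[-2.9,-5.9,0,0,0,-2.4,87],[-2.9,-5.9,0,0,0,-2.4,87],[-2.9,-5.9,0,0,0,-2.4,87],[-2.9,-5.9,0,0,0,-2.4,87]]]'
python3 - <<'E'
from h import *
s=bot.state();print(s["tool_pos"].round(1),s["ee_rot"].round(3),s["width"])
w=imaging.snapshot("wrist");u=und(w,1.0)
u=overlay(u,D["board"],388.5,-254.9,2.76);save(u,"w5")
t=imaging.snapshot("top");c=np.array(t["image"])[120:230,170:290,::-1]
cv2.imwrite("pics/w5b.png",np.hstack([cv2.imread("pics/w5.png")[100:480,80:560],cv2.resize(c,(320,380),interpolation=cv2.INTER_CUBIC)]))
E
```

```text
time_s: 12.85
tool_pos: [538.6, 59.2, 174.2]
ee_rot: [0.002, 0.727, 0.686, 0.001]
force: [0.7, -0.6, -0.3]
width: 87.0
time_s: 13.65
tool_pos: [391.4, -239.8, 175.0]
ee_rot: [0.003, 0.833, 0.553, -0.0]
force: [0.2, -0.1, 0.6]
width: 86.8
[ 391.4 -239.8  175. ] [ 0.003  0.833  0.553 -0.   ] 86.83748354005107
```

View pics/w5b.png

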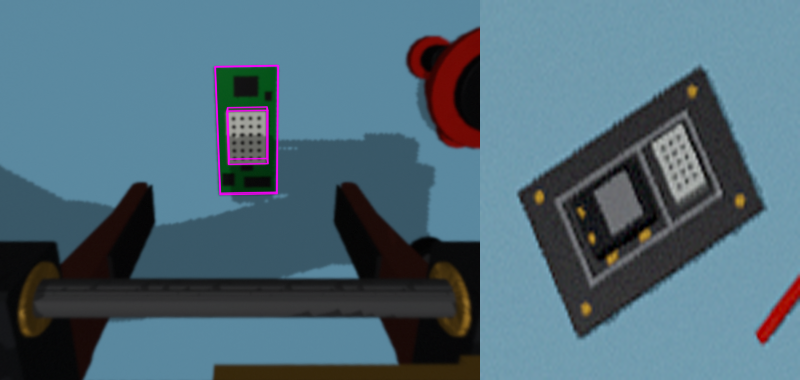

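```bash
python3 -m creep '[[[-0.06,-0.3,-1,0,0,0.13,80],[-0.06,-0.3,-2,0,0,0.13,80],[-0.06,-0.3,-2.8,0,0,0.13,80],[-0.06,-0.3,-3.2,0,0,0.13,80],[-0.06,-0.3,-3.32,0,0,0.13,80],[-0.06,-0.3,-3.32,0,0,0.13,30],[-0.06,-0.3,-3.32,0,0,0.13,30],[-0.06,-0.3,-3.32,0,0,0.13,30],[-0.06,-0.3,-3.32,0,0,0.13,30],[-0.06,-0.3,-3.32,0,0,0.13,30],[-0.06,-0.3,-3.32,0,0,0.13,30],[-0.06,-0.3,-3.32,0,0,0.13,30]]]' 20
```

```text
time_s: 14.95
tool_pos: [390.8, -251.1, 9.4]
ee_rot: [0.003, 0.827, 0.562, 0.001]
force: [-1.7, 0.7, 7.0]
width: 35.9
```

```bash
python3 -m creep '[[[0,0,0.3,0,0,0,30],[0,0,1,0,0,0,30],[0,0,2,0,0,0,30],[0.1,0.3,3,0,0,0.3,30],[0.5,1.2,3.2,0,0,1,30],[0.8,2.1,3.2,0,0,1.7,30],[1.2,3,3.2,0,0,2.4,30],[1.6,3.9,3.2,0,0,3.1,30],[2,4.8,3.2,0,0,3.8,30],[2.4,5.7,3.2,0,0,4.5,30],[2.8,6.6,3.2,0,0,5.2,30],[3.1,7.5,3.2,0,0,5.9,30]]]'
```

```text
time_s: 16.15
tool_pos: [546.5, 125.5, 169.1]
ee_rot: [0.003, 0.531, 0.847, 0.002]
force: [0.3, 0.4, -0.5]
width: 35.6
```

```bash
python3 -m creep '[[[0.3,0.9,0,0,0,0.4,30],[0.6,1.8,0,0,0,0.4,30],[1.09,2.7,0,0,0,0.4,30],[1.09,3.1,0,0,0,0.4,30],[1.09,3.1,-0.5,0,0,0.4,30],[1.09,3.1,-0.8,0,0,0.4,30],[1.09,3.1,-0.8,0,0,0.4,30]]]'
python3 - <<'E'
from h import *
s=bot.state();print(s["tool_pos"].round(1),s["ee_rot"].round(3),s["width"])
z=s["tool_pos"][2]-9.4;B=[(56,124,z,z+3),(36,50,z+3,z+17)]
psi=2*np.arctan2(s["ee_rot"][2],s["ee_rot"][1])
c=s["tool_pos"][:2]
w=imaging.snapshot("wrist");u=und(w,1.0);u=overlay(u,B,*c,psi+np.pi/2)
u=overlay(u,[(116,184,0,14)],603.3,276.5,.507);save(u,"w6")
E
```

```text
time_s: 16.85
tool_pos: [599.7, 278.5, 126.0]
ee_rot: [0.001, 0.508, 0.862, -0.001]
force: [-0.3, -0.7, -0.7]
width: 35.7
[599.7 278.5 126. ] [ 0.001  0.508  0.862 -0.001] 35.67159434301981
```

View pics/w6.png

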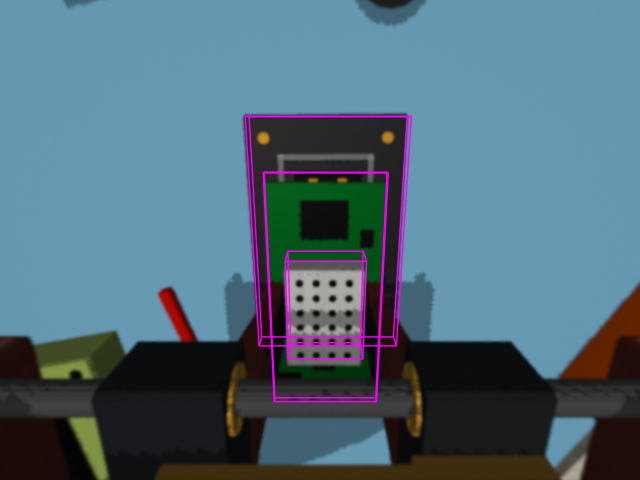

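The board sits about 4.5 mm off TCP along its length: its far edge is at row 183 against row 173 predicted. That agrees with my earlier calculation, so I compensate while lowering.

```bash
python3 -m creep '[[[0.03,0.04,-0.6,0,0,0,30],[0.03,0.04,-1.1,0,0,0,30],[0.03,0.04,-1.4,0,0,0,30],[0.03,0.04,-1.55,0,0,0,30],[0.03,0.04,-1.62,0,0,0,30],[0.03,0.04,-1.66,0,0,0,30],[0.03,0.04,-1.68,0,0,0,30],[0.03,0.04,-1.68,0,0,0,30]]]'
```

```text
time_s: 17.7
tool_pos: [602.3, 281.1, 44.4]
ee_rot: [0.002, 0.508, 0.861, 0.001]
force: [0.5, -0.8, -0.9]
width: 35.6
```

```bash
python3 -m creep '[[[-0.02,-0.015,-0.03,0,0,0,30],[-0.02,-0.015,-0.04,0,0,0,30],[-0.02,-0.015,-0.05,0,0,0,30],[-0.02,-0.015,-0.06,0,0,0,30],[-0.02,-0.015,-0.06,0,0,0,30]]]'
```

```text
time_s: 18.2
tool_pos: [601.4, 280.4, 41.6]
ee_rot: [0.002, 0.508, 0.861, 0.001]
force: [-0.2, -0.5, 1.1]
width: 35.9
```

```bash
python3 -m creep '[[[0,0,-0.01,0,0,0,30],[0,0,-0.01,0,0,0,40],[0,0,-0.01,0,0,0,46],[0,0,-0.01,0,0,0,50],[0,0,-0.01,0,0,0,50],[0,0,0.3,0,0,0,50],[0,0,1,0,0,0,50],[0,0,2,0,0,0,70],[0,0,3,0,0,0,85],[-0.4,-1,3,0,0,0.3,85],[-0.8,-2,3,0,0,0.7,85],[-1.2,-3,3,0,0,1.35,85]]]'
python3 -m creep '[[[-0.4,-1,0,0,0,0,85],[-0.8,-2,0,0,0,0,85],[-0.86,-2.3,0,0,0,0,85],[-0.86,-2.3,0,0,0,0,85]]]'
python3 - <<'E'
from h import *
s=bot.state();print(s["tool_pos"].round(1),s["ee_rot"].round(3),s["width"])
w=imaging.snapshot("wrist");u=und(w,0.8)
u=overlay(u,D["cover"],499.1,12.7,.692)
u=overlay(u,D["shell"]+[(56,124,32,35)],603.3,276.5,.507);save(u,"w7")
t=imaging.snapshot("top");t=overlay(t,[(56,124,32,35),(36,50,35,49)],603.3,276.5,.507);c=np.array(t["image"])[130:220,175:285,::-1]
cv2.imwrite("pics/w7b.png",np.vstack([cv2.imread("pics/w7.png")[0:480,:],np.zeros((1,640,3),np.uint8)]));
cv2.imwrite("pics/w7b.png",np.hstack([cv2.resize(cv2.imread("pics/w7.png"),(480,360)),cv2.resize(c,(320,360),interpolation=cv2.INTER_CUBIC)]))
E
```

```text
time_s: 19.4
tool_pos: [545.0, 140.2, 193.0]
ee_rot: [0.003, 0.423, 0.906, 0.001]
force: [1.3, 0.1, 0.1]
width: 83.7
time_s: 19.8
tool_pos: [501.3, 20.9, 193.8]
ee_rot: [0.004, 0.425, 0.905, -0.0]
force: [-0.0, -0.2, -0.4]
width: 84.8
[501.3  20.9 193.8] [ 0.004  0.425  0.905 -0.   ] 84.81936550133199
```

View pics/w7b.png

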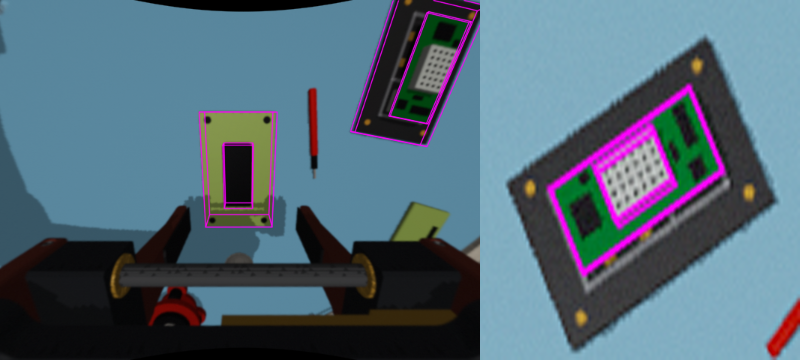

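Board lies centred: the overlay agrees in both views. The cover overlay fits too, so I grip it by its block.

```bash
python3 -m creep '[[[-0.04,-0.16,-1,0,0,0,80],[-0.04,-0.16,-2,0,0,0,80],[-0.04,-0.16,-2.7,0,0,0,80],[-0.04,-0.16,-2.9,0,0,0,80],[-0.04,-0.16,-2.93,0,0,0,80],[-0.04,-0.16,-2.93,0,0,0,80],[-0.04,-0.16,-2.93,0,0,0,34],[-0.04,-0.16,-2.93,0,0,0,34],[-0.04,-0.16,-2.93,0,0,0,34],[-0.04,-0.16,-2.93,0,0,0,34],[-0.04,-0.16,-2.93,0,0,0,34],[-0.04,-0.16,-2.93,0,0,0,34]]]' 35
```

```text
time_s: 21.1
tool_pos: [499.8, 16.4, 47.5]
ee_rot: [0.004, 0.424, 0.906, 0.001]
force: [-1.5, -3.4, 4.7]
width: 39.7
```

```bash
python3 -m creep '[[[0,0,0.3,0,0,0,34],[0,0,1,0,0,0,34],[0,0,1.8,0,0,0,34],[0.2,0.6,2.4,0,0,-0.2,34],[0.5,1.4,2.4,0,0,-0.6,34],[0.8,2.2,2.4,0,0,-1,34],[1.1,3,2.4,0,0,-1.34,34],[1.5,3.8,2.4,0,0,-1.34,34],[1.8,4.6,2.4,0,0,-1.34,34],[2.04,5.25,2.4,0,0,-1.34,34],[2.04,5.25,2.4,0,0,-1.34,34],[2.04,5.25,2.4,0,0,-1.34,34]]]'
python3 - <<'E'
from h import *
s=bot.state();print(s["tool_pos"].round(1),s["ee_rot"].round(3),s["width"],s["force"].round(1))
psi=2*np.arctan2(s["ee_rot"][2],s["ee_rot"][1]);print(psi)
z=s["tool_pos"][2]-47.5;c=s["tool_pos"][:2]+np.array([1.2,-2.1])
w=imaging.snapshot("wrist");u=und(w,.8);u=overlay(u,[(104,172,z,z+44)],*c,psi+np.pi/2)
u=overlay(u,[(116,184,0,14)],603.3,276.5,.507);save(u,"w8")
E
```

```text
time_s: 22.3
tool_pos: [601.0, 280.3, 167.6]
ee_rot: [0.003, 0.505, 0.863, 0.0]
force: [-0.4, -0.0, -3.2]
width: 39.4
[601.  280.3 167.6] [0.003 0.505 0.863 0.   ] 39.445168056353616 [-0.4 -0.  -3.2]
2.0819474433355145
```

View pics/w8.png

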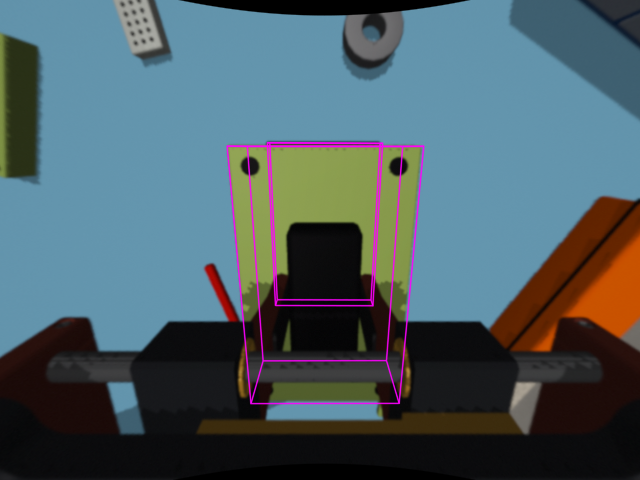

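The cover overlay matches in the hand: far edge at row 147, sides at columns 228 and 423. Lowering.

```bash
python3 -m creep '[[[0.02,-0.03,-0.5,0,0,-0.02,34],[0.02,-0.03,-1,0,0,-0.02,34],[0.02,-0.03,-1.4,0,0,-0.02,34],[0.02,-0.03,-1.7,0,0,-0.02,34],[0.02,-0.03,-1.9,0,0,-0.02,34],[0.02,-0.03,-2,0,0,-0.02,34],[0.02,-0.03,-2.04,0,0,-0.02,34],[0.02,-0.03,-2.06,0,0,-0.02,34],[0.02,-0.03,-2.06,0,0,-0.02,34]]]'
```

```text
time_s: 23.25
tool_pos: [602.7, 277.5, 65.3]
ee_rot: [0.004, 0.507, 0.862, 0.0]
force: [0.0, -0.8, -2.2]
width: 39.8
```

```bash
python3 -m creep '[[[-0.01,0.02,-0.02,0,0,0,34],[-0.01,0.02,-0.04,0,0,0,34],[-0.01,0.02,-0.05,0,0,0,34],[-0.01,0.02,-0.06,0,0,0,34],[-0.01,0.02,-0.07,0,0,0,34],[-0.01,0.02,-0.075,0,0,0,34],[-0.01,0.02,-0.075,0,0,0,34]]]'
```

```text
time_s: 23.95
tool_pos: [602.2, 278.5, 61.7]
ee_rot: [0.004, 0.507, 0.862, 0.0]
force: [-1.3, -0.4, -0.4]
width: 39.6
```

```bash
python3 -m creep '[[[0,0,-0.01,0,0,0,34],[0,0,-0.015,0,0,0,34],[0,0,-0.015,0,0,0,34]]]'
python3 -m creep '[[[0,0,0,0,0,0,44],[0,0,0,0,0,0,50],[0,0,0,0,0,0,60],[0,0,0,0,0,0,60],[0,0,0.3,0,0,0,60],[0,0,1,0,0,0,60],[0,0,2,0,0,0,80],[0,0,2.5,0,0,0,85],[-0.5,-1,3,0,0,0,85],[-1,-2,3,0,0,0,85],[-1.5,-3,3,0,0,0,85],[-1.5,-4,3,0,0,0,85]]]'
python3 - <<'E'
from h import *
t=imaging.snapshot("top");s=imaging.snapshot("side")
C=[(104,172,14,58),(40,90,58,78)];im=[]
for p,(a,b,c,d) in((t,(170,120,290,230)),(s,(160,230,300,355))):
    hsv=cv2.cvtColor(np.array(p["image"]),cv2.COLOR_RGB2HSV);print(hsv[240 if p is s else 175,0:0].shape)
    o=overlay(overlay(p,C[:1],603.2,276.6,.507),[(116,184,0,14)],603.2,276.6,.507)
    x=np.hstack([np.array(q["image"])[b:d,a:c,::-1] for q in(p,o)]);im.append(cv2.resize(x,(780,295),interpolation=cv2.INTER_CUBIC))
cv2.imwrite("pics/f.png",np.vstack(im))
E
```

```text
time_s: 24.25
tool_pos: [602.2, 278.5, 61.6]
ee_rot: [0.004, 0.507, 0.862, 0.0]
force: [-2.2, -2.3, 5.0]
width: 39.6
time_s: 25.45
tool_pos: [528.1, 98.6, 213.0]
ee_rot: [0.005, 0.506, 0.862, 0.001]
force: [1.0, 0.0, 0.4]
width: 84.9
(0, 3)
(0, 3)
```

View pics/f.png

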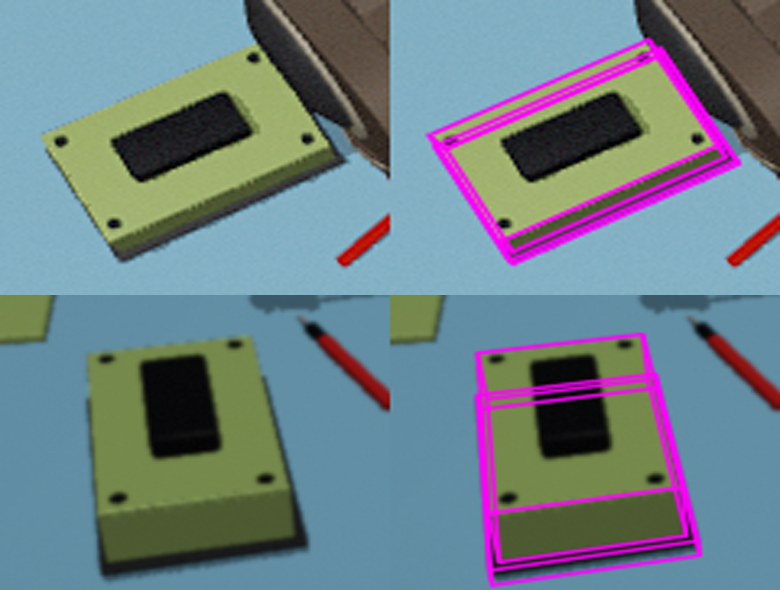

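The cover is seated flat; its wall and the dark shell rim show in both views. I'll check the centring from close above with the wrist camera.

```bash
python3 -m creep '[[[0.7,0.7,0,0,0,0,85],[1.4,1.4,0,0,0,0,85],[2.26,2.17,0,0,0,0,85],[2.26,2.17,0,0,0,0,85],[2.26,2.17,0,0,0,0,85]]]'
python3 - <<'E'
from h import *
w=imaging.snapshot("wrist");u=und(w,1.2)
im=np.array(u["image"])
o=overlay(overlay(u,[(104,172,14,58)],603.2,276.6,.507),[(116,184,14,14)],603.2,276.6,.507)
x=np.hstack([im[0:420,130:520],np.array(o["image"])[0:420,130:520]])[:,:,::-1]
cv2.imwrite("pics/g.png",x)
E
```

```text
time_s: 26.05
tool_pos: [643.0, 201.4, 212.1]
ee_rot: [0.005, 0.51, 0.86, -0.001]
force: [0.3, 0.5, -0.2]
width: 85.0
```

View pics/g.png

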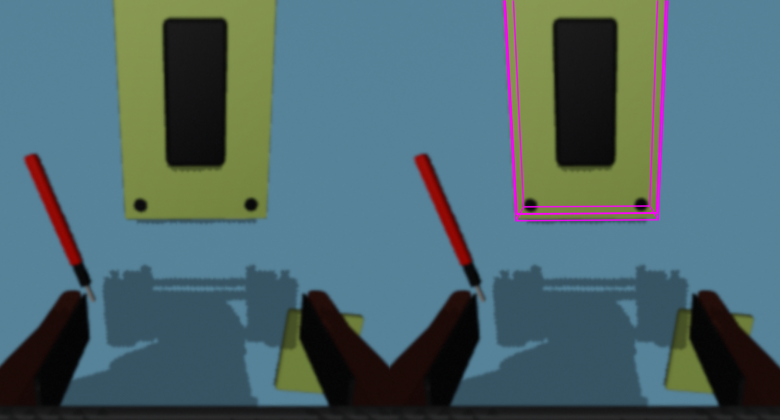

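```bash
cat > v.py <<'E'
from h import *
import sys
w=imaging.snapshot("wrist");u=und(w,1.3);print((-np.array(w["R"]).T@np.array(w["t"])).round())
o=overlay(overlay(u,[(104,172,14,58)],603.2,276.6,.507),[(116,184,0,14)],603.2,276.6,.507)
np.savez(sys.argv[1],image=u["image"],o=o["image"],q=[proj(u,[603.2,276.6,14])])
print(proj(u,[603.2,276.6,14]).round())
E
python3 -m creep '[[[0.7,-0.9,0,0,0,0,85],[1.3,-1.8,0,0,0,0,85],[1.94,-2.7,0,0,0,0,85],[1.94,-3.5,0,0,0,0,85],[1.94,-3.5,0,0,0,0,85]]]'; python3 v.py a
python3 -m creep '[[[-0.4,0.8,0,0,0,0,85],[-0.8,1.6,0,0,0,0,85],[-1.2,2.4,0,0,0,0,85],[-1.6,3.2,0,0,0,0,85],[-2,4,0,0,0,0,85],[-2.4,4.8,0,0,0,0,85],[-2.8,5.6,0,0,0,0,85],[-3.2,6.3,0,0,0,0,85],[-3.9,7,0,0,0,0,85],[-3.9,7,0,0,0,0,85],[-3.9,7,0,0,0,0,85]]]'; python3 v.py b
python3 - <<'E'
import numpy as np,cv2
r=[]
for n in "ab":
    d=np.load(n+".npz");x,y=d["q"][0].astype(int);print(n,x,y)
    x0=min(max(x-130,0),380);y0=min(max(y-140,0),200)
    r.append(np.hstack([d[k][y0:y0+280,x0:x0+260,::-1] for k in("image","o")]))
cv2.imwrite("pics/k.png",cv2.resize(np.vstack(r),None,fx=1.07,fy=1.07) if 0 else cv2.resize(np.hstack(r)[:, :],(800,216)) if 0 else np.vstack(r))
E
```

```text
time_s: 26.6
tool_pos: [740.4, 12.8, 212.1]
ee_rot: [0.007, 0.516, 0.856, -0.004]
force: [0.1, 1.7, 0.4]
width: 84.9
[701.  87. 373.]
[ 329. -310.]
time_s: 27.75
tool_pos: [542.4, 368.0, 213.7]
ee_rot: [0.006, 0.513, 0.858, -0.003]
force: [0.8, -0.5, 0.1]
width: 84.9
[502. 442. 374.]
[337. 329.]
a 328 -310
b 336 328
```

View pics/k.png

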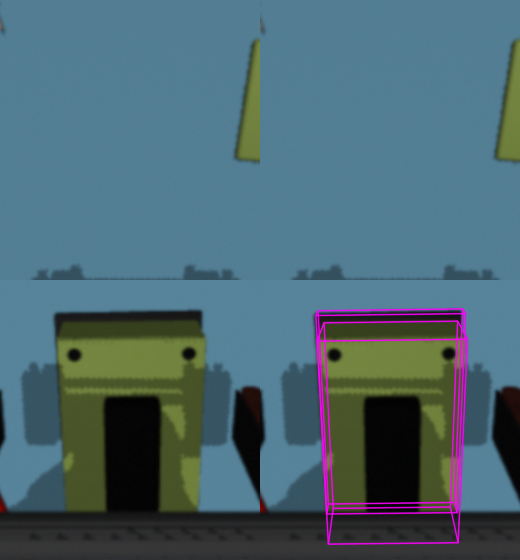

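Run:
```python
import numpy as np,cv2
d=np.load("b.npz");y0=200
c=[cv2.convertScaleAbs(d[k][218:262,250:424,::-1],alpha=2.2) for k in("image","o")]
cv2.imwrite("pics/m.png",cv2.resize(np.vstack(c),None,fx=4.5,fy=4.5,interpolation=cv2.INTER_CUBIC))
```

```text
(no output)
```

View pics/m.png

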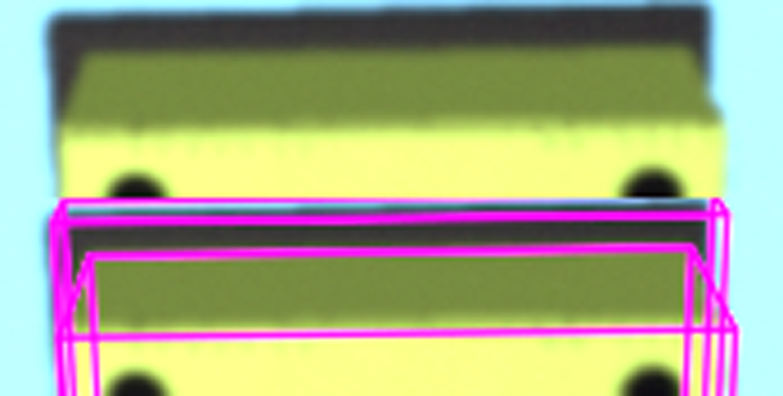

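Run:
```python
from h import *
print(bot.state()["time_s"],ticket.hand_in())
```

```text
the job is handed in; nothing more can be done
27.8 None
```

The receiver is back together in the black shell and the job is handed in, at 27.8 s on the clock. I laid the battery in the longer bay and the radio in the shorter one. The radio I took was the one farthest to the robot's right at the start. The board then went across the tops of both, and the large cover (its size matched 104 x 172 mm) went on last. Each part was lowered until I felt slight contact and let go before the next was taken. The arm never came near the tribrach, probe or dish, but I did not check their positions at the end.

**Cover:** It sits flat and parallel on the shell. The margin at the battery end is about 6 mm, as intended. The sides are uneven, roughly 6 mm and 3 mm, so it is about 1.5 mm off centre but fully on the shell.

**Board:** It looked centred in both the top and wrist pictures before the cover went on.

**Checks that failed or disagreed:**
- The wrist picture meant for the radio end missed the shell, so I judged that end only from the top and side pictures.
- The side camera put the shell about 2–3 mm away from where the top and wrist cameras did. I went with the top and wrist cameras.

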